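Queue three vials on the autosampler rack and start the run

ROBOT

A 7-joint arm with a two-finger parallel gripper is mounted at the origin on the work surface. World frame = base frame: x ahead of the robot, y to its left, z up, the work surface at z = 0. Lengths are in m, angles in rad, forces in N, time in s.
With the tool pointing down it reaches from about 0.4 to 0.875 m from the base axis. Payload 6.5 kg.
Tool frame: the origin (TCP) lies between the finger pads; the fingertips stand 14 mm ahead of it and the grasp point (between the pads) lies 5 mm behind it (env.finger_overhang is the distance from the TCP to the fingertips, in m); z points along the fingers, y is the line along which they close (so a half turn about z gives the same grasp; the last joint's range is limited). The gripper opens to 85 mm and grips with 20 to 120 N. Pads are 22 mm wide; open, the fingers measure 114 mm over their backs; the gripper's body (76 mm by 85 mm) begins 54 mm behind the grasp point. The pads swing forward as they close: fully open they stand 13 mm farther back than shut.
Start: joints at [-1.174, 0.536, -0.004, 1.538, 0.003, 1.067, -0.071], TCP at [0.29, 0.582, 0.245] pointing down, gripper open.
Joint ranges: [-2.7, 2.7], [-0.37, 2.16], [-1.27, 1.26], [0.24, 2.4], [-1.31, 4.45], [0.19, 1.91], [-2.76, 2.76]. Speed limits (rad/s): [2.39, 2.39, 3.14, 3.14, 3.14, 3.14, 3.14].

INTERFACE

Orientations are given as a unit quaternion [w, x, y, z].
In Python, from cell import telemetry, optics, env gives the robot as it stands. The module is installed in compiled form; this text tells all that it offers.
- The arm moves only by the tool apply_moves, never from a script. Its argument "increments" is a list of rows, each a list of 6 numbers: the shift along the tool's x, y, z in cm, then the turn, a rotation vector about the tool's x, y, z in rad. A call has 1 to 12 rows; each row shifts and turns the commanded pose from where the row before left it, along the tool's axes as they then stand; what a row does not reach is not made up. A row lasts 1/12 s, in which the tool goes at most 41.7 mm and 7.16 degrees, less where a joint would pass 70% of its speed; a pose out of reach is approached as far as the arm can. A call with a gripper value outside its range is refused whole. "jaw" is the closure, from 0 (fully open) to 1 (shut), set as the call begins (left out, the last holds). The fingers move at their own pace and stop on an object; "newtons" is the grip in N (left out, the last holds). Time passes only in rows, so rows that do not move let the fingers close. It gives the time, the measured TCP pose, the force, the opening and the grip force at its end, in the units of the state.
- telemetry.get_state(): the state, without advancing time (a new reading comes with each control period).
- optics.camera(name): name is "scene" or "top" or "wrist"; returns (picture, depth): 480x640x3 uint8, red, green, blue; 480x640 float32, m along the optical axis (not along the pixel's ray), 0 where there is no reading.
- optics.camera_model(name): a dict with "intrinsics" (3x3 intrinsics, pixels), "world_to_cam" (4x4, takes a point from world to camera coordinates). Camera axes: x right, y down, z forward; pixel columns grow to the right and rows downward; lengths in m; the calibration is good to about 2 mm. A picture is of the moment at which its call begins: read the wrist's pose just before it. camera_model takes no time and is no camera call; for the wrist camera it gives the pose at the moment of the call.
- env.job_done(): hands the job in; it is judged then, once.
The state is a dict: "t": time; "joint_positions": joint angles; "joint_vel": joint speeds; "joint_torque": joint torques, N m; "ee_pos": TCP position; "eef_rot": TCP orientation; "force": force on the tool from outside, world axes, zero at the start; "moment": the same for the moment, N m; "width": opening from 0.0 (shut) to 1.0 (fully open); "grasp_force": force on a finger pad.
Only numpy, scipy, OpenCV 4.12 (cv2) and the standard library are available. Lean on these libraries where they do the work, as an engineer would, in place of code of your own. Each camera call takes 0.05 s, during which the arm holds its last target. There are 200 camera calls.

TASK

Queue today's run on the sampler rack: with closed fingertips, lightly press down the key in front of the white-capped vial, then the one in front of the blue-capped vial, then the one in front of the red-capped vial (each key stays down by itself), and last press the green start button on the console and let it go. Leave the yellow-capped vial's key up and the red stop button alone, and do not lift or shift any vial or anything else on the bench.

Things in the scene. Friction and masses are not known exactly. Their poses are not given: they have to be found in the camera images.
- rack: Fixed vial rack, block 120 x 250 x 40 mm high; far (+x) half grey with four vial holes, near half black with four keys. Origin: centre of its underside. x axis from keys to vials, y along the row. Vials at x +22 mm, y -82.5, -27.5, 27.5, 82.5 mm; each vial's key straight in front of it at x -28 mm, same y. Which vial is in which place varies.
- key1_top (a point): Centre of the top face of key 1 of the rack (key 1 at the most negative rack y, key 4 at the most positive): a bare metal round key, 22 mm across, its top 22 mm above the rack's top (62 mm above the table) while up; the point sinks with the key.
- key1 (a joint): Downward travel of key 1, m: 0 up, 0.014 at its hard stop. It starts to move at about 3.5 N and stiffens to about 6.5 N at the stop (a little more if pushed fast); friction keeps it where it was pushed. It counts as down beyond 0.005; 0.009 is a good aim.
- key2_top (a point): Centre of the top face of key 2 of the rack (key 1 at the most negative rack y, key 4 at the most positive): a bare metal round key, 22 mm across, its top 22 mm above the rack's top (62 mm above the table) while up; the point sinks with the key.
- key2 (a joint): Downward travel of key 2, m: 0 up, 0.014 at its hard stop. It starts to move at about 3.5 N and stiffens to about 6.5 N at the stop (a little more if pushed fast); friction keeps it where it was pushed. It counts as down beyond 0.005; 0.009 is a good aim.
- key3_top (a point): Centre of the top face of key 3 of the rack (key 1 at the most negative rack y, key 4 at the most positive): a bare metal round key, 22 mm across, its top 22 mm above the rack's top (62 mm above the table) while up; the point sinks with the key.
- key3 (a joint): Downward travel of key 3, m: 0 up, 0.014 at its hard stop. It starts to move at about 3.5 N and stiffens to about 6.5 N at the stop (a little more if pushed fast); friction keeps it where it was pushed. It counts as down beyond 0.005; 0.009 is a good aim.
- key4_top (a point): Centre of the top face of key 4 of the rack (key 1 at the most negative rack y, key 4 at the most positive): a bare metal round key, 22 mm across, its top 22 mm above the rack's top (62 mm above the table) while up; the point sinks with the key.
- key4 (a joint): Downward travel of key 4, m: 0 up, 0.014 at its hard stop. It starts to move at about 3.5 N and stiffens to about 6.5 N at the stop (a little more if pushed fast); friction keeps it where it was pushed. It counts as down beyond 0.005; 0.009 is a good aim.
- vial_white: Upright clear glass vial with a white cap (the blank), 22.6 mm across, 75 mm tall, loose in its rack hole with its foot 10 mm above the table, so its cap's top is 85 mm above the table (23 mm above the key tops). Origin: centre of its underside. Only shows which key is meant; not to be handled.
- vial_blue: Upright clear glass vial with a blue cap (the standard), 22.6 mm across, 75 mm tall, loose in its rack hole with its foot 10 mm above the table, so its cap's top is 85 mm above the table (23 mm above the key tops). Origin: centre of its underside. Only shows which key is meant; not to be handled.
- vial_red: Upright clear glass vial with a red cap (the sample), 22.6 mm across, 75 mm tall, loose in its rack hole with its foot 10 mm above the table, so its cap's top is 85 mm above the table (23 mm above the key tops). Origin: centre of its underside. Only shows which key is meant; not to be handled.
- vial_yellow: Upright clear glass vial with a yellow cap (not to be run today), 22.6 mm across, 75 mm tall, loose in its rack hole with its foot 10 mm above the table, so its cap's top is 85 mm above the table (23 mm above the key tops). Origin: centre of its underside. Only shows which key is meant; not to be handled.
- start_top (a point): Centre of the top of the green start button on the console, 26 mm across. Its top is 71 mm above the table while up. The console is a fixed white box 110 x 130 x 45 mm with a dark screen in its far half, to the right of the rack. Both buttons lie 24 mm nearer the robot than its centre, green 33 mm to the left (+y), red 33 mm to the right.
- start (a joint): Downward travel of the green start button, m: 0 up, 0.010 fully down. Spring return: about 2.5 N to start moving, 4.5 N at 0.003, where it registers, and 8.5 N fully down; 0.006 is a good aim.
- stop_top (a point): Centre of the top of the red stop button on the console, 26 mm across, 66 mm from the green one.
- stop (a joint): Downward travel of the red stop button, m; 0 up, 0.010 fully down. Not to be pressed.
- beaker: Bystander: empty glass beaker, 68 mm across, 85 mm tall, loose. Origin: centre of its underside.
- tipbox: Bystander: blue box 85 x 120 x 70 mm, loose. Origin: centre of its underside.
- bulb: Bystander: blue pipette bulb standing nozzle up, 54 mm across, 85 mm tall, loose. Origin: centre of its underside.
- jar: Bystander: amber jar with white cap, 60 mm across, 80 mm tall, loose. Origin: centre of its underside.
- console: The fixed console with the two buttons. Origin: centre of its underside, x axis away from the robot, towards its screen.
There are look-alikes about, which are no part of the job. Of the things that look like the console, take the one that is farthest to the robot's left at the start.

How it is judged:
On the way, in this order (a step that is already met when the one before it is completed fails the run):
1. the key in front of the white-capped vial is down (((horizontal distance between vial_white and key1_top below 0.062 m and value of joint key1 above 0.005 m) or (horizontal distance between vial_white and key2_top below 0.062 m and value of joint key2 above 0.005 m) or (horizontal distance between vial_white and key3_top below 0.062 m and value of joint key3 above 0.005 m) or (horizontal distance between vial_white and key4_top below 0.062 m and value of joint key4 above 0.005 m))), for 0.1 s.
2. the key in front of the blue-capped vial is down (((horizontal distance between vial_blue and key1_top below 0.062 m and value of joint key1 above 0.005 m) or (horizontal distance between vial_blue and key2_top below 0.062 m and value of joint key2 above 0.005 m) or (horizontal distance between vial_blue and key3_top below 0.062 m and value of joint key3 above 0.005 m) or (horizontal distance between vial_blue and key4_top below 0.062 m and value of joint key4 above 0.005 m))), for 0.1 s.
3. the key in front of the red-capped vial is down (((horizontal distance between vial_red and key1_top below 0.062 m and value of joint key1 above 0.005 m) or (horizontal distance between vial_red and key2_top below 0.062 m and value of joint key2 above 0.005 m) or (horizontal distance between vial_red and key3_top below 0.062 m and value of joint key3 above 0.005 m) or (horizontal distance between vial_red and key4_top below 0.062 m and value of joint key4 above 0.005 m))), for 0.1 s.
4. the green start button is pressed (value of joint start above 0.003 m), for 0.05 s.
At the end, for the whole second after the job is handed in: The keys in front of the white-, blue- and red-capped vials are down (more than 5 mm), the yellow-capped vial's key is up (less than 3 mm), both console buttons are up (less than 2 mm), and all four vials stand upright (within 0.2 rad) within 10 mm of where they were (((horizontal distance between vial_white and key1_top below 0.062 m and value of joint key1 above 0.005 m) or (horizontal distance between vial_white and key2_top below 0.062 m and value of joint key2 above 0.005 m) or (horizontal distance between vial_white and key3_top below 0.062 m and value of joint key3 above 0.005 m) or (horizontal distance between vial_white and key4_top below 0.062 m and value of joint key4 above 0.005 m)) and ((horizontal distance between vial_blue and key1_top below 0.062 m and value of joint key1 above 0.005 m) or (horizontal distance between vial_blue and key2_top below 0.062 m and value of joint key2 above 0.005 m) or (horizontal distance between vial_blue and key3_top below 0.062 m and value of joint key3 above 0.005 m) or (horizontal distance between vial_blue and key4_top below 0.062 m and value of joint key4 above 0.005 m)) and ((horizontal distance between vial_red and key1_top below 0.062 m and value of joint key1 above 0.005 m) or (horizontal distance between vial_red and key2_top below 0.062 m and value of joint key2 above 0.005 m) or (horizontal distance between vial_red and key3_top below 0.062 m and value of joint key3 above 0.005 m) or (horizontal distance between vial_red and key4_top below 0.062 m and value of joint key4 above 0.005 m)) and not ((horizontal distance between vial_yellow and key1_top below 0.062 m and value of joint key1 above 0.003 m) or (horizontal distance between vial_yellow and key2_top below 0.062 m and value of joint key2 above 0.003 m) or (horizontal distance between vial_yellow and key3_top below 0.062 m and value of joint key3 above 0.003 m) or (horizontal distance between vial_yellow and key4_top below 0.062 m and value of joint key4 above 0.003 m)) and value of joint each of start, stop below 0.002 m and angle between each of vial_white, vial_blue, vial_red, vial_yellow's own z axis and vertical below 0.2 rad and distance of each of vial_white, vial_blue, vial_red, vial_yellow from where it was at the start of the episode below 0.01 m); the robot touches nothing.
It fails at once if out of order: the blue-capped vial's key down before the white's, the red's before the blue's, or start pressed before all three are down ((((horizontal distance between vial_blue and key1_top below 0.062 m and value of joint key1 above 0.005 m) or (horizontal distance between vial_blue and key2_top below 0.062 m and value of joint key2 above 0.005 m) or (horizontal distance between vial_blue and key3_top below 0.062 m and value of joint key3 above 0.005 m) or (horizontal distance between vial_blue and key4_top below 0.062 m and value of joint key4 above 0.005 m)) and not ((horizontal distance between vial_white and key1_top below 0.062 m and value of joint key1 above 0.005 m) or (horizontal distance between vial_white and key2_top below 0.062 m and value of joint key2 above 0.005 m) or (horizontal distance between vial_white and key3_top below 0.062 m and value of joint key3 above 0.005 m) or (horizontal distance between vial_white and key4_top below 0.062 m and value of joint key4 above 0.005 m))) or (((horizontal distance between vial_red and key1_top below 0.062 m and value of joint key1 above 0.005 m) or (horizontal distance between vial_red and key2_top below 0.062 m and value of joint key2 above 0.005 m) or (horizontal distance between vial_red and key3_top below 0.062 m and value of joint key3 above 0.005 m) or (horizontal distance between vial_red and key4_top below 0.062 m and value of joint key4 above 0.005 m)) and not ((horizontal distance between vial_blue and key1_top below 0.062 m and value of joint key1 above 0.005 m) or (horizontal distance between vial_blue and key2_top below 0.062 m and value of joint key2 above 0.005 m) or (horizontal distance between vial_blue and key3_top below 0.062 m and value of joint key3 above 0.005 m) or (horizontal distance between vial_blue and key4_top below 0.062 m and value of joint key4 above 0.005 m))) or (value of joint start above 0.003 m and not ((horizontal distance between vial_red and key1_top below 0.062 m and value of joint key1 above 0.005 m) or (horizontal distance between vial_red and key2_top below 0.062 m and value of joint key2 above 0.005 m) or (horizontal distance between vial_red and key3_top below 0.062 m and value of joint key3 above 0.005 m) or (horizontal distance between vial_red and key4_top below 0.062 m and value of joint key4 above 0.005 m)))).
It fails at once if the yellow-capped vial's key or the red stop button is pushed down by more than 3 mm (((horizontal distance between vial_yellow and key1_top below 0.062 m and value of joint key1 above 0.003 m) or (horizontal distance between vial_yellow and key2_top below 0.062 m and value of joint key2 above 0.003 m) or (horizontal distance between vial_yellow and key3_top below 0.062 m and value of joint key3 above 0.003 m) or (horizontal distance between vial_yellow and key4_top below 0.062 m and value of joint key4 above 0.003 m)) or value of joint stop above 0.003 m).
It fails at once if the rack with its keys, or the console with its buttons, is pressed harder than 25 N (contact force between any of the fingers, the arm and rack above 25 N or contact force between any of the fingers, the arm and console above 25 N).
It fails at once if a vial is lifted, tipped or shifted by more than 10 mm (distance of any of vial_white, vial_blue, vial_red, vial_yellow from where it was at the start of the episode above 0.01 m or angle between any of vial_white, vial_blue, vial_red, vial_yellow's own z axis and vertical above 0.25 rad).
It fails at once if a bystander is moved by more than 20 mm (distance of any of beaker, tipbox, bulb, jar from where it was at the start of the episode above 0.02 m).
It also fails if it takes over 64 s, if anything falls off the work surface, if the arm or the gripper's body presses on something with over 40 N, if the wrist force passes 120 N, or if a joint passes its speed limit or range.

## Working session

There is one attempt and no reset: what is moved stays moved. The work goes in short steps, Python scripts to look and compute and a tool call to move; the robot and the scene stay as the last step left them, time stands still between calls to the robot, and variables do not carry over. Pictures are saved under pics/ and viewed, at most 10 in all, crops included, and the job is handed in when it is done.

Besides the shell and the picture viewer there is one more tool, called as name([rows], argument=value, ...), one row to a line, values as JSON. apply_moves: Moves the arm, as the interface text tells. Its arguments: {"type":"object","properties":{"increments":{"type":"array","items":{"type":"array","items":{"type":"number"}}},"jaw":{"type":"number"},"newtons":{"type":"number"}},"required":["increments"]}

```bash
mkdir -p pics; python3 - <<'E'
from cell import telemetry, optics, env
import numpy as np, cv2
s=telemetry.get_state(); print(s['t'],s['ee_pos'],s['eef_rot'],s['width'],env.finger_overhang)
for n in ('top','scene'):
    p,d=optics.camera(n); m=optics.camera_model(n)
    np.savez(f'{n}.npz',p=p,d=d,K=m['intrinsics'],T=m['world_to_cam'])
    cv2.imwrite(f'pics/{n}0.png',p[:,:,::-1])
E
```

```text
0.0 [0.289914   0.58106896 0.24442235] [-1.45420603e-04  2.29289138e-01  9.73357966e-01 -8.60671198e-04] 0.9965400972487295 0.014
```

View pics/top0.png

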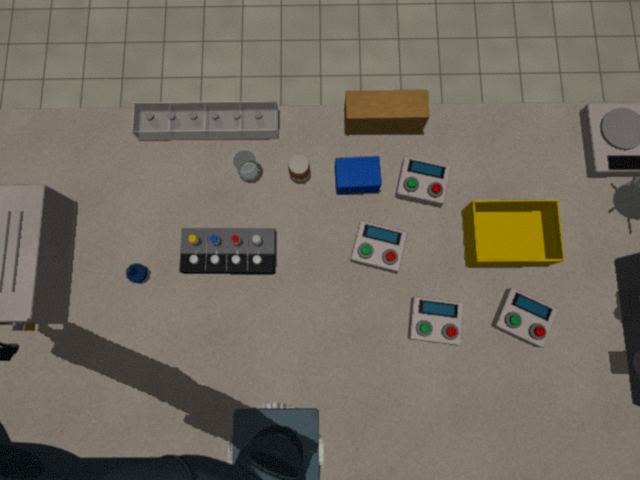

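View pics/scene0.png

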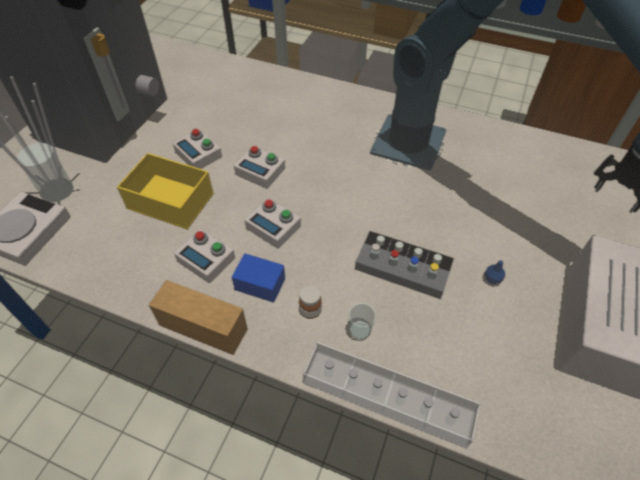

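The top view shows the caps yellow (193,240), blue (215,240), red (236,240) and white (257,240), with the keys in front at row 260. The leftmost console is centred at about (380,247), with green at (366,250) and red at (391,257).

```bash
cat > h.py <<'E'
import numpy as np
def ray(uv,z,K,T):
    "world point on plane height z seen at pixel uv"
    R,t=T[:3,:3],T[:3,3]; c=-R.T@t; r=R.T@np.linalg.inv(K)@np.array([uv[0],uv[1],1.])
    return c+r*(z-c[2])/r[2]
def dep(uv,d,K,T):
    u,v=int(round(uv[0])),int(round(uv[1])); z=np.median(d[v-1:v+2,u-1:u+2])
    return T[:3,:3].T@(np.linalg.inv(K)@np.array([uv[0],uv[1],1.])*z-T[:3,3])
def proj(P,K,T):
    p=K@(T[:3,:3]@P+T[:3,3]); return p[:2]/p[2]
E
python3 - <<'E'
import numpy as np,cv2
from h import *
f=np.load('top.npz');p,d,K,T=f['p'],f['d'],f['K'],f['T']
hsv=cv2.cvtColor(p,cv2.COLOR_RGB2HSV)
def find(mask,box,z,name):
    u0,v0,u1,v1=box; m=np.zeros(mask.shape,bool); m[v0:v1,u0:u1]=mask[v0:v1,u0:u1]
    v,u=np.nonzero(m); c=((u.min()+u.max())/2,(v.min()+v.max())/2); c2=(u.mean(),v.mean())
    print(name,len(u),np.round(c,1),np.round(c2,1),'plane',np.round(ray(c2,z,K,T),4),'depth',np.round(dep(c2,d,K,T),4))
H,S,V=hsv[...,0],hsv[...,1],hsv[...,2]
br=(V>110)&(S<90)
for i,u in enumerate((257,236,215,194)): find(br,(u-9,251,u+9,270),.062,f'key{i+1}')
sat=S>120
for n,u in (('y',193),('b',215),('r',236)): find(sat,(u-9,231,u+9,249),.085,n)
find((V>120),(249,233,266,248),.085,'w')
find(sat&(H>40)&(H<85),(355,238,378,262),.071,'green')
find(sat&((H<12)|(H>168)),(380,246,402,268),.071,'red')
E
```

```text
key1 51 [256.5 259.5] [256.4 259.1] plane [0.4876 0.0469 0.062 ] depth [0.4874 0.0467 0.0633]
key2 53 [235.5 256.5] [235.5 258.2] plane [0.4907 0.1014 0.062 ] depth [0.4906 0.1013 0.0627]
key3 56 [214.5 256.5] [214.5 258.1] plane [0.4914 0.1562 0.062 ] depth [0.4911 0.1558 0.0637]
key4 49 [193.5 258.5] [193.3 258.5] plane [0.491  0.2115 0.062 ] depth [0.4909 0.2113 0.0627]
y 58 [192. 238.] [192.2 238.2] plane [0.5404 0.2104 0.085 ] depth [0.5403 0.2103 0.0855]
b 50 [213.5 238.5] [213.4 238.4] plane [0.5392 0.1557 0.085 ] depth [0.5389 0.1554 0.0863]
r 50 [234.5 238.5] [234.5 238.4] plane [0.5387 0.1012 0.085 ] depth [0.5384 0.1009 0.0866]
w 44 [256. 238.] [255.8 238.2] plane [0.5385 0.0463 0.085 ] depth [0.5385 0.0462 0.0854]
green 69 [365.5 249.5] [365.6 249.3] plane [ 0.5088 -0.2366  0.071 ] depth [ 0.5086 -0.2365  0.0723]
red 79 [390.5 255.5] [390.4 255.6] plane [ 0.4917 -0.3001  0.071 ] depth [ 0.4916 -0.3     0.0714]
```

```bash
python3 - <<'E'
import numpy as np,cv2
f=np.load('top.npz');p=f['p']
c=cv2.resize(p[220:290,170:290],None,fx=6,fy=6,interpolation=cv2.INTER_CUBIC)
cv2.imwrite('pics/crop.png',c[:,:,::-1])
E
```

```text
(no output)
```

View pics/crop.png

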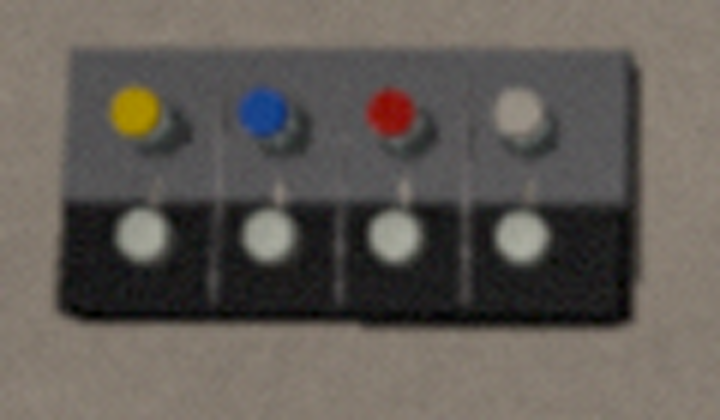

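Key pitch measures 54.7 mm, the vial-key gap 50 mm and the button gap 65.7 mm, and the depths match the given heights. White is key1, red is key2, blue is key3 and yellow is key4. I'll move clear of the box on the left first, closing the jaw, then square up the tool.

apply_moves([
  [-1.56, -3.13, 0, 0, 0, 0],
  [-1.56, -3.13, 0, 0, 0, 0],
  [-1.56, -3.13, 0, 0, 0, 0],
  [-1.56, -3.13, 0, 0, 0, 0],
  [-1.56, -3.13, 0, 0, 0, 0],
  [-1.56, -3.13, 0, 0, 0, 0],
  [0, 0, 0, 0, 0, -0.116],
  [0, 0, 0, 0, 0, -0.116],
  [0, 0, 0, 0, 0, -0.116],
  [0, 0, 0, 0, 0, -0.116],
  [0, 0, 0, 0, 0, 0],
  [0, 0, 0, 0, 0, 0],
], jaw=1, newtons=20)

```text
t: 1.1
ee_pos: [0.2901, 0.3716, 0.2451]
eef_rot: [-0.0, 0.001, 1.0, -0.0]
force: [-0.4, -0.1, -0.3]
width: 0.002
grasp_force: 0.0
```

apply_moves([
  [-1.98, -3.25, 0, 0, 0, 0],
  [-1.98, -3.25, 0, 0, 0, 0],
  [-1.98, -3.25, 0, 0, 0, 0],
  [-1.98, -3.25, 0, 0, 0, 0],
  [-1.98, -3.25, 0, 0, 0, 0],
  [-1.98, -3.25, 0, 0, 0, 0],
  [-1.98, -3.25, 0, 0, 0, 0],
  [-1.98, -3.25, 0, 0, 0, 0],
  [-1.98, -3.25, 0, 0, 0, 0],
  [-1.98, -3.25, 0, 0, 0, 0],
  [0, 0, 0, 0, 0, 0],
  [0, 0, 0, 0, 0, 0],
])

```text
t: 2.1
ee_pos: [0.4891, 0.0448, 0.2451]
eef_rot: [-0.0, 0.003, 1.0, -0.0]
force: [0.2, 0.7, -1.2]
width: -0.001
grasp_force: 0.0
```

apply_moves([
  [0, 0.2, 3, 0, 0, 0],
  [0, 0, 3, 0, 0, 0],
  [0, 0, 3, 0, 0, 0],
  [0, 0, 3, 0, 0, 0],
  [0, 0, 2, 0, 0, 0],
  [0, 0, 1, 0, 0, 0],
  [0, 0, 0, 0, 0, 0],
  [0, 0, 0, 0, 0, 0],
])

```text
t: 2.77
ee_pos: [0.4885, 0.0498, 0.0956]
eef_rot: [-0.0, -0.001, 1.0, 0.0]
force: [0.7, -0.2, -0.0]
width: 0.001
grasp_force: 0.0
```

```bash
python3 - <<'E'
from cell import optics,telemetry
import cv2
s=telemetry.get_state();print(s['ee_pos'],s['force'])
p,d=optics.camera('scene');cv2.imwrite('pics/s1.png',cv2.resize(p[180:330,300:500],None,fx=4,fy=4,interpolation=cv2.INTER_CUBIC)[:,:,::-1])
E
```

```text
[0.48846991 0.04981602 0.09563189] [ 0.70754114 -0.20949395 -0.02720941]
```

View pics/s1.png

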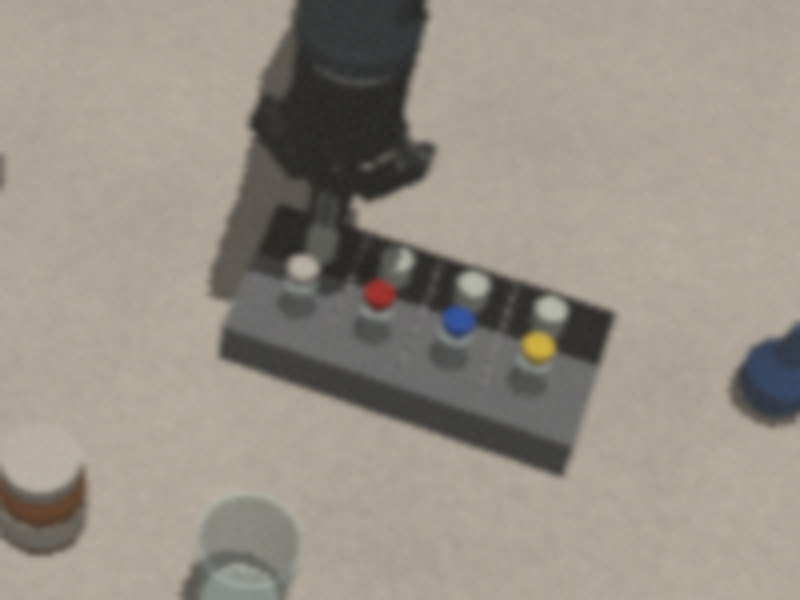

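The fingertips are over the key in front of the white cap, with 2 cm of clearance. Pressing slowly.

apply_moves([
  [0, -0.3, 0.8, 0, 0, 0],
  [0, 0, 0.6, 0, 0, 0],
  [0, 0, 0.2, 0, 0, 0],
  [0, 0, 0.2, 0, 0, 0],
  [0, 0, 0.2, 0, 0, 0],
  [0, 0, 0.2, 0, 0, 0],
  [0, 0, 0.2, 0, 0, 0],
  [0, 0, 0.2, 0, 0, 0],
  [0, 0, 0, 0, 0, 0],
  [0, 0, 0, 0, 0, 0],
])

```text
t: 3.65
ee_pos: [0.4886, 0.0461, 0.0692]
eef_rot: [0.0, -0.001, 1.0, 0.0]
force: [-0.4, 0.0, 0.0]
width: 0.001
grasp_force: 0.0
```

apply_moves([
  [0, 0, 0.15, 0, 0, 0],
  [0, 0, 0.15, 0, 0, 0],
])

```text
t: 3.82
ee_pos: [0.4886, 0.0461, 0.0665]
eef_rot: [0.0, -0.001, 1.0, 0.0]
force: [-1.9, 0.3, 5.2]
width: 0.002
grasp_force: 2.8
```

```bash
python3 - <<'E'
from cell import telemetry
s=telemetry.get_state();print(s['ee_pos'],s['force'],s['moment'])
E
```

```text
[0.48864   0.0461053 0.0664543] [-1.88013746  0.34940382  5.20051739] [-0.03828648  0.3059204  -0.00788593]
```

Force of 5.2 N agrees with about 9 mm of travel. Lifting over to key 3 (blue), with a picture to check key 1.

apply_moves([
  [0, 0, -1.5, 0, 0, 0],
  [0, 0, -2, 0, 0, 0],
  [0, 2.2, 0, 0, 0, 0],
  [0, 2.2, 0, 0, 0, 0],
  [0, 2.2, 0, 0, 0, 0],
  [0, 2.2, 0, 0, 0, 0],
  [0, 2.2, 0, 0, 0, 0],
  [0, 0, 0, 0, 0, 0],
  [0, 0, 0, 0, 0, 0],
])

```text
t: 4.57
ee_pos: [0.4881, 0.1574, 0.101]
eef_rot: [-0.0, -0.002, 1.0, 0.0]
force: [0.2, 0.3, 0.1]
width: -0.005
grasp_force: 0.0
```

```bash
cat > chk.py <<'E'
from cell import optics,telemetry
from h import *
import cv2,sys
s=telemetry.get_state();print(s['ee_pos'],s['force'])
p,d=optics.camera('scene');m=optics.camera_model('scene');K,T=m['intrinsics'],m['world_to_cam']
p0=np.load('scene.npz');d0=p0['d']
for i,(x,y) in enumerate(((.4885,.0467),(.489,.1014),(.4895,.156),(.49,.211))):
    uv=proj(np.array([x,y,.06]),K,T); print('key',i+1,np.round(uv),'z before/now',dep(uv,d0,K,T)[2].round(4),dep(uv,d,K,T)[2].round(4))
cv2.imwrite(sys.argv[1],cv2.resize(p[180:330,300:500],None,fx=4,fy=4,interpolation=cv2.INTER_CUBIC)[:,:,::-1])
E
python3 chk.py pics/s2.png
```

```text
[0.48814505 0.15740096 0.10104793] [0.16461095 0.27581909 0.11026555]
key 1 [379. 238.] z before/now 0.0593 0.0519
key 2 [398. 244.] z before/now 0.062 0.0619
key 3 [417. 251.] z before/now 0.0619 0.0628
key 4 [436. 257.] z before/now 0.0637 0.062
```

View pics/s2.png

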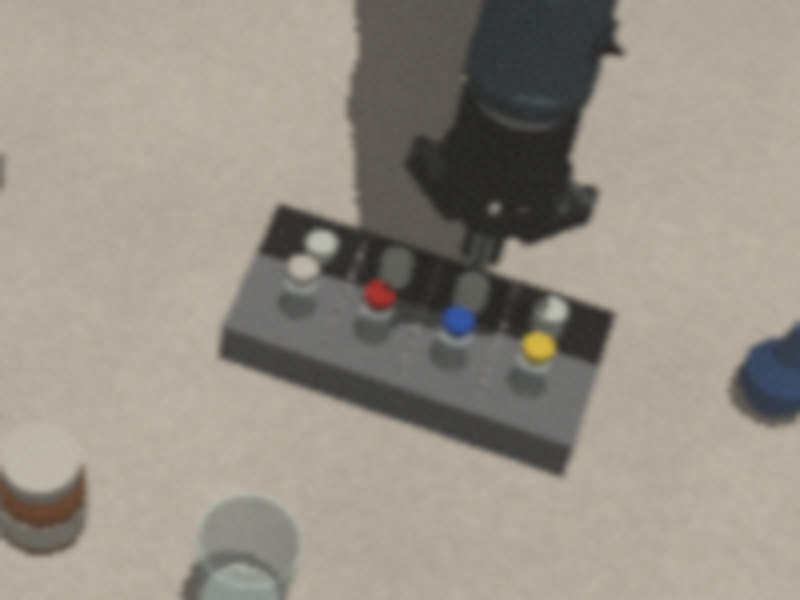

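Key 1 is down about 9–10 mm and the others are up. Pressing key 3 (blue) to the same TCP height, 0.0665.

apply_moves([
  [-0.1, -0.1, 1.2, 0, 0, 0],
  [0, 0, 0.8, 0, 0, 0],
  [0, 0, 0.3, 0, 0, 0],
  [0, 0, 0.2, 0, 0, 0],
  [0, 0, 0.2, 0, 0, 0],
  [0, 0, 0.2, 0, 0, 0],
  [0, 0, 0.2, 0, 0, 0],
  [0, 0, 0.15, 0, 0, 0],
  [0, 0, 0.15, 0, 0, 0],
])

```text
t: 5.37
ee_pos: [0.4893, 0.1545, 0.0673]
eef_rot: [-0.0, -0.0, 1.0, -0.0]
force: [-3.0, -4.1, 5.4]
width: 0.001
grasp_force: 2.7
```

apply_moves([
  [0, 0, 0, 0, 0, 0],
  [0, 0, 0, 0, 0, 0],
  [0, 0, -1.5, 0, 0, 0],
  [0, 0, -2, 0, 0, 0],
  [0, -1.8, 0, 0, 0, 0],
  [0, -1.8, 0, 0, 0, 0],
  [0, -1.8, 0, 0, 0, 0],
  [0, 0, 0, 0, 0, 0],
  [0, 0, 0, 0, 0, 0],
])

```text
t: 6.12
ee_pos: [0.49, 0.1008, 0.1025]
eef_rot: [0.001, 0.0, 1.0, 0.0]
force: [-0.3, -0.0, -0.0]
width: -0.006
grasp_force: 0.0
```

```bash
python3 chk.py pics/s3.png
```

```text
[0.48995695 0.10079567 0.10248716] [-0.3486505  -0.00960211 -0.006047  ]
key 1 [379. 238.] z before/now 0.0593 0.0513
key 2 [398. 244.] z before/now 0.062 0.0603
key 3 [417. 251.] z before/now 0.0619 0.0545
key 4 [436. 257.] z before/now 0.0637 0.0633
```

Key 3 is down about 8–9 mm. Now key 2 (red).

apply_moves([
  [0, 0, 1.2, 0, 0, 0],
  [0, 0, 0.9, 0, 0, 0],
  [0, 0, 0.3, 0, 0, 0],
  [0, 0, 0.2, 0, 0, 0],
  [0, 0, 0.2, 0, 0, 0],
  [0, 0, 0.2, 0, 0, 0],
  [0, 0, 0.2, 0, 0, 0],
  [0, 0, 0.2, 0, 0, 0],
  [0, 0, 0.2, 0, 0, 0],
])

```text
t: 6.92
ee_pos: [0.4893, 0.1016, 0.0664]
eef_rot: [-0.0, -0.001, 1.0, 0.0]
force: [-3.5, 2.8, 5.9]
width: 0.001
grasp_force: 2.8
```

apply_moves([
  [0, 0, 0, 0, 0, 0],
  [0, 0, 0, 0, 0, 0],
  [0, 0, -2, 0, 0, 0],
  [0, 0, -3, 0, 0, 0],
  [0, 0, -3, 0, 0, 0],
  [-0.2, -3.38, 0, 0, 0, 0],
  [-0.2, -3.38, 0, 0, 0, 0],
  [-0.2, -3.38, 0, 0, 0, 0],
  [-0.2, -3.38, 0, 0, 0, 0],
  [-0.2, -3.38, 0, 0, 0, 0],
  [-0.2, -3.38, 0, 0, 0, 0],
])

```text
t: 7.83
ee_pos: [0.5019, -0.1042, 0.1466]
eef_rot: [0.001, -0.0, 1.0, -0.0]
force: [0.1, 0.0, 0.4]
width: -0.002
grasp_force: 0.0
```

```bash
python3 chk.py pics/s4.png
```

```text
[ 0.50193283 -0.10416112  0.14655579] [0.07063175 0.04435406 0.36945357]
key 1 [379. 238.] z before/now 0.0593 0.0502
key 2 [398. 244.] z before/now 0.062 0.0516
key 3 [417. 251.] z before/now 0.0619 0.054
key 4 [436. 257.] z before/now 0.0637 0.0637
```

View pics/s4.png

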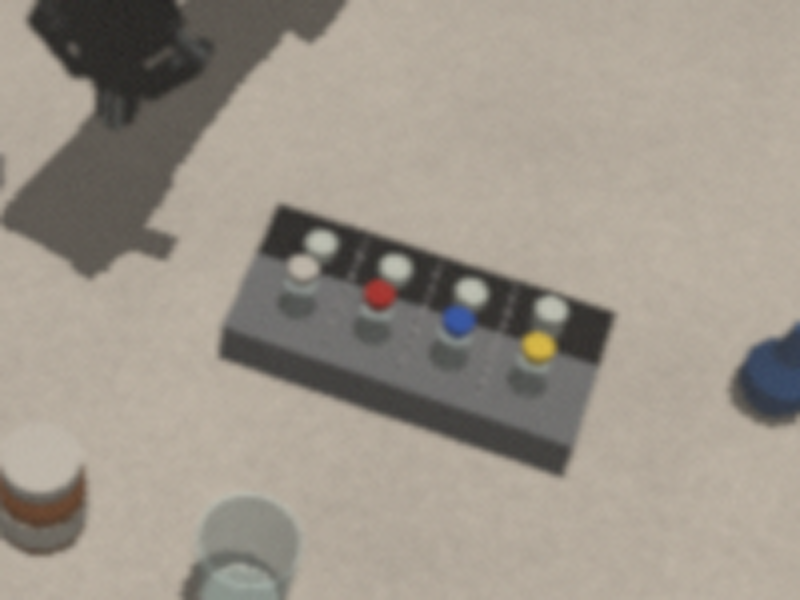

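Keys 1–3 are down and key 4 is up; all vials stand. On to the green button.

apply_moves([
  [-0.2, -3.3, 0, 0, 0, 0],
  [-0.2, -3.3, 0, 0, 0, 0],
  [-0.2, -3.3, 0, 0, 0, 0],
  [-0.1, -3.3, 0, 0, 0, 0],
  [0, 0, 2, 0, 0, 0],
  [0, 0, 2, 0, 0, 0],
  [0, 0, 0, 0, 0, 0],
  [0, 0, 0, 0, 0, 0],
])

```text
t: 8.55
ee_pos: [0.5082, -0.2337, 0.1057]
eef_rot: [-0.001, -0.0, 1.0, 0.0]
force: [1.0, 0.8, -0.1]
width: 0.0
grasp_force: 0.0
```

```bash
python3 - <<'E'
from cell import optics,telemetry
import cv2
s=telemetry.get_state();print(s['ee_pos'],s['force'])
p,d=optics.camera('scene');cv2.imwrite('pics/s5.png',cv2.resize(p[130:280,180:380],None,fx=4,fy=4,interpolation=cv2.INTER_CUBIC)[:,:,::-1])
E
```

```text
[ 0.50817016 -0.23367364  0.1057249 ] [ 0.99612157  0.83878462 -0.07058645]
```

View pics/s5.png

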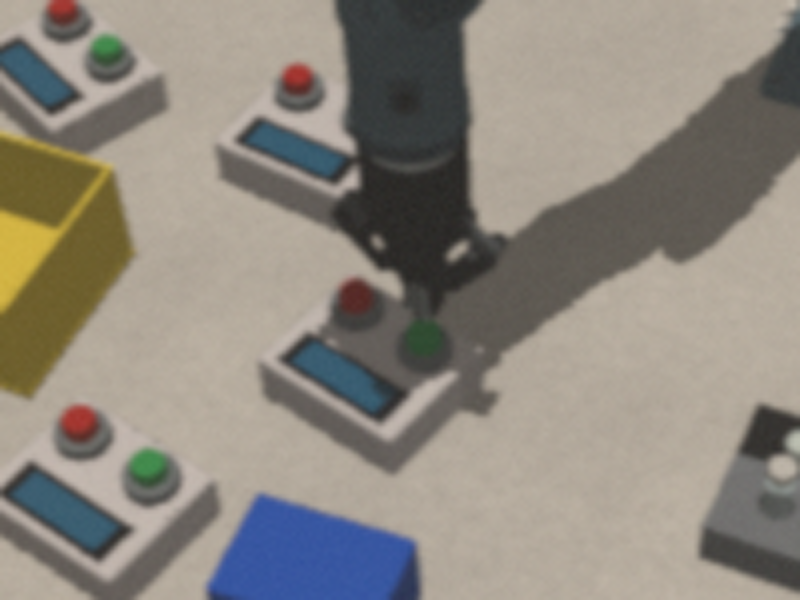

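The tips hang above the green button at crop (425,335), well away from red (357,300). Pressing about 6 mm.

apply_moves([
  [0, -0.3, 0.8, 0, 0, 0],
  [0, 0, 0.7, 0, 0, 0],
  [0, 0, 0.3, 0, 0, 0],
  [0, 0, 0.2, 0, 0, 0],
  [0, 0, 0.2, 0, 0, 0],
  [0, 0, 0.2, 0, 0, 0],
  [0, 0, 0.2, 0, 0, 0],
  [0, 0, 0.1, 0, 0, 0],
  [0, 0, 0, 0, 0, 0],
])

```text
t: 9.35
ee_pos: [0.5088, -0.2366, 0.0794]
eef_rot: [-0.0, -0.001, 1.0, 0.0]
force: [-1.6, 0.9, 5.2]
width: -0.0
grasp_force: 2.9
```

apply_moves([
  [0, 0, 0.15, 0, 0, 0],
  [0, 0, 0, 0, 0, 0],
  [0, 0, 0, 0, 0, 0],
])

```text
t: 9.6
ee_pos: [0.5088, -0.2366, 0.0781]
eef_rot: [-0.0, -0.001, 1.0, 0.0]
force: [-2.4, 2.4, 5.7]
width: -0.003
grasp_force: 3.2
```

Force of 5.7 N means about 5 mm, past the 3 mm at which it registers. Releasing.

apply_moves([
  [0, 0, -1, 0, 0, 0],
  [0, 0, -2, 0, 0, 0],
  [0, 0, -3, 0, 0, 0],
  [0, 0, -3, 0, 0, 0],
  [0, 0, -3, 0, 0, 0],
  [0, 0, 0, 0, 0, 0],
  [0, 0, 0, 0, 0, 0],
  [0, 0, 0, 0, 0, 0],
])

```text
t: 10.27
ee_pos: [0.5086, -0.2365, 0.1976]
eef_rot: [-0.0, -0.001, 1.0, 0.0]
force: [-0.5, 0.6, -0.7]
width: -0.001
grasp_force: 0.0
```

```bash
python3 chk.py pics/s6.png; python3 -c "
from cell import env
print(env.job_done())"
```

```text
[ 0.50860374 -0.23651828  0.19763257] [-0.4670907   0.61016252 -0.66919775]
key 1 [379. 238.] z before/now 0.0593 0.0508
key 2 [398. 244.] z before/now 0.062 0.0517
key 3 [417. 251.] z before/now 0.0619 0.0544
key 4 [436. 257.] z before/now 0.0637 0.0612
the job is handed in; nothing more can be done
None
```

The white, blue and red keys were pressed in that order and stayed down, the yellow key stayed up, and the green start button was pressed (about 5 mm by force reading) and released. The job was handed in at about 10 s; no verdict came back.

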